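# Wedge the rocking scale

## Task

The bench scale rocks because its front right foot (the side away from the display, right as the robot sees it) has lost its rubber pad. Push the black plastic wedge, thin end first, along the table under that bare foot until the scale no longer rocks but is not jacked up either, without picking up the wedge or the scale, shoving the scale out of its place or disturbing the things around. Test it by pressing down on the platter right over that foot with about a kilogram's push (5 to 20 N), and finish while still holding that press, the scale standing level and firm.

Things in the scene. Friction and masses are not known exactly. Their poses are not given: they have to be found in the camera images.
- scale: bench scale, white housing with a flat steel platter 190 (x) by 200 mm (y), display head behind it up to 0.15 m high; 1.2 to 1.9 kg. Origin at table level under the platter's middle; +x to the back (display), +y to its left. Front of the housing at x = -93 mm, its underside 16 mm up. It stands level on three rubber feet; weight a little behind the middle.
- loose_foot (a point): point at table level under the centre of the bare front right foot: an upright steel stud 12 mm thick whose flat end hangs 4 to 8 mm above the table (not known beforehand) while the scale is level; 1 to 2 N on that corner rocks it down. 19 mm in from the front of the housing. Axes as the scale's.
- loose_corner (a point): point on the platter's top (61 mm above the table) straight above the bare foot, where the scale is pressed to test it. Axes as the scale's.
- wedge: loose black ribbed plastic wedge, 80 mm long, 36 wide, flat underneath, rising 1 in 8 from 1.5 mm at the thin end to 11.5 at the upright thick end face; 35 g. Origin: centre of its underside; +x to the thin end, thick end face at x = -40 mm. Lies before the bare foot. The push it needs grows from under 1 N to several newtons when snug, and it stays; far over 15 N jacks up or shoves the scale.
- weight_0: brass calibration weight, 32 mm across, 34 mm high, by the scale: leave alone. Origin under its centre.
- weight_1: smaller brass calibration weight, 24 mm across, 26 mm high: leave alone. Origin under its centre.
- hex_key_1: black L-shaped hex key, 108 by 41 by 8 mm, flat on the table: leave alone. Origin under the middle of its outline.
- pouch_filled_1: filled flat pouch, 142 by 88 by 17 mm, flat on the table: leave alone. Origin under its centre.
- tape_clear: beige ring-shaped roll of packing tape, 72 mm across, 18 mm high, flat on the table left of the scale: leave alone. Origin under its centre.
Mind the look-alikes: they are no part of the job. Leave any pink or turquoise look-alike of the wedge alone.

How it is judged:
At the end, for the whole second after the job is handed in: Through the last second the fingers press on the scale with 4 to 30 N within 45 mm of the loose corner; the wedge lies flat under the bare foot and carries part of the load; the scale is level within 0.006 rad (a third of a degree) and at rest (contact force between the fingers and scale between 4 and 30 N and horizontal distance between the grasp point and loose_corner below 0.045 m and contact force between wedge and scale above 0.5 N and angle between scale's own z axis and vertical below 0.006 rad and x of loose_foot in the frame of wedge above -0.042 m and horizontal distance between wedge and loose_foot below 0.045 m and height (world z) of wedge below 0.004 m and linear speed of each of scale, wedge below 0.01 m/s); the arm keeps its last pose, push and grip.
It fails at once if the wedge is lifted off the table (height (world z) of wedge above 0.012 m).
It fails at once if the scale is lifted (height (world z) of scale above 0.012 m).
It fails at once if the scale is shoved more than 12 mm out of its place (distance of scale from where it was at the start of the episode above 0.012 m).
It fails at once if one of the things around is moved more than 30 mm (distance of any of weight_0, weight_1, hex_key_1, pouch_filled_1, tape_clear from where it was at the start of the episode above 0.03 m).
It also fails if it takes over 64 s, if anything falls off the work surface, if the arm or the gripper's body presses on something with over 40 N, if the wrist force passes 120 N, or if a joint passes its speed limit or range.

## Robot

A 6-joint arm with a two-finger parallel gripper is mounted at the origin on a cart in front of the work surface, level with it; the furniture and walls round the work are solid. World frame = base frame: x ahead of the robot, y to its left, z up, the work surface at z = 0. Lengths are in m, angles in rad, forces in N, time in s.
With the tool pointing down it reaches from about 0.375 to 0.9 m from the base axis. Payload 3.1 kg.
Tool frame: the origin (TCP) lies on the centre line of the jaws, within the pads' length; the fingertips stand robot.tip_reach ahead of it and the grasp point (between the pads) lies 8 mm behind it (robot.tip_reach is the distance from the TCP to the fingertips, in m); z points along the fingers, y is the line along which they close (so a half turn about z gives the same grasp; the last joint's range is limited). The gripper opens to 87 mm and grips with 3 to 60 N. Pads are 19 mm wide; open, the fingers measure 117 mm over their backs; the gripper's body (75 mm by 190 mm) begins 51 mm behind the grasp point.
Start: joints at [0.978, 0.527, 1.433, -0, 1.181, -0.178], TCP at [0.252, 0.572, 0.234] pointing down, gripper open.
Joint ranges: [-3.08, 3.08], [-0.75, 2.2], [0.22, 2.44], [-1.43, 4.57], [0, 2.65], [-2.85, 2.85]. Speed limits (rad/s): [2.79, 2.79, 3.14, 3.14, 3.14, 3.14].

## Interface

Orientations are given as a unit quaternion [x, y, z, w].
In Python, from rig import robot gives the robot as it stands.
- The arm moves only by the tool jog_arm, never from a script. Its argument "motion" is one flat list of numbers, 7 for each row, row after row: the shift along the tool's x, y, z scaled (see below), then the turn, a rotation vector about the tool's x, y, z scaled (see below), then the gripper's target within -1 to 1 (shut at 1, half-way at 0, fully open at -1). In form: [x, y, z, rx, ry, rz, hand, x, y, z, rx, ry, rz, hand, ...]. A call has 1 to 12 rows; each row shifts and turns the commanded pose from where the row before left it, along the tool's axes as they then stand; what a row does not reach is not made up. The controller multiplies each number of a shift by 4 cm and each number of a turn by 4 degrees. A row lasts 1/8 s, in which the tool goes at most 62.5 mm and 10.7 degrees, less where a joint would pass 70% of its speed; a pose out of reach is approached as far as the arm can. A call with a number of a shift or a turn outside -1 to 1 is refused whole. A call with a gripper value outside its range is refused whole. The fingers move at their own pace and stop on an object; "grip_force" is the grip in N (left out, the last holds). Time passes only in rows, so rows that do not move let the fingers close. It gives the time, the measured TCP pose, the force, the opening and the grip force at its end, in the units of the state.
- robot.get_obs(): the state, without advancing time (a new reading comes with each control period).
- robot.camera(name): name is "scene" or "top"; returns the picture (400x640x3 uint8, blue, green, red); there is no depth.
- robot.calibration(name): a dict with "fx", "fy", "cx", "cy" (pixels), "R" (3x3) and "t" (3): a world point X has camera coordinates R X + t. Camera axes: x right, y down, z forward; pixel columns grow to the right and rows downward; lengths in m; the calibration is good to about 2 mm. A picture is of the moment at which its call begins. calibration takes no time and is no camera call.
- robot.hand_in(): hands the job in; it is judged then, once.
The state is a dict: "time": time; "q": joint angles; "joint_velocities": joint speeds; "joint_torque": joint torques, N m; "position": TCP position; "tool_rot": TCP orientation; "ft_force": force on the tool from outside, world axes, zero at the start; "moment": the same for the moment, N m; "grip_width": finger opening in m; "grip_force": force on a finger pad.
Only numpy, scipy, OpenCV 4.12 (cv2) and the standard library are available. Lean on these libraries where they do the work, as an engineer would, in place of code of your own. Each camera call takes 0.05 s, during which the arm holds its last target. There are 200 camera calls.

## Working session

There is one attempt and no reset: what is moved stays moved. The work goes in short steps, Python scripts to look and compute and a tool call to move; the robot and the scene stay as the last step left them, time stands still between calls to the robot, and variables do not carry over. Pictures are saved under pics/ and viewed, at most 10 in all, crops included, and the job is handed in when it is done.

Besides the shell and the picture viewer there is one more tool, called after "Request:" as a command line: name --argument value ..., lists and objects as JSON in quotes. jog_arm: Moves the arm, as the interface text tells. Shifts and turns lie within -1 to 1; 1 stands for 4 cm of shift or 4 degrees of turn. Its arguments: {"type":"object","properties":{"motion":{"type":"array","items":{"type":"number"}},"grip_force":{"type":"number"}},"required":["motion"]}

```bash
mkdir -p pics
python3 - <<'E'
from rig import robot
import cv2
for n in("scene","top"):
    cv2.imwrite(f"pics/{n}0.png",robot.camera(n)); c=robot.calibration(n); print(n,c)
print(robot.tip_reach, robot.get_obs())
E
```

```text
scene {'fx': 376.10430410615083, 'fy': 376.10430410615083, 'cx': 326.5386272255159, 'cy': 196.22330099337748, 'R': array([[ 0.85807086, -0.51351633, -0.00392078],
       [-0.27990925, -0.46129188, -0.8419386 ],
       [ 0.43054059,  0.72354045, -0.53955909]]), 't': array([-0.56100471,  0.07490827,  1.08274041])}
top {'fx': 362.1652767112626, 'fy': 362.1652767112626, 'cx': 320.3872926106976, 'cy': 196.1540922736697, 'R': array([[-0.02253197, -0.99965805, -0.01327032],
       [-0.98279667,  0.02458185, -0.18304763],
       [ 0.18331125,  0.0089176 , -0.98301448]]), 't': array([-0.25875746,  0.48832999,  0.83650778])}
0.011 {'time': 0.1, 'q': array([ 9.77479026e-01,  5.28384196e-01,  1.43382208e+00,  2.42712695e-05,
        1.18141981e+00, -1.78511496e-01]), 'joint_velocities': array([ 0.00034165, -0.00247366, -0.00073507,  0.0004686 , -0.00192625,
       -0.00203346]), 'joint_torque': array([ 1.30460257e-04, -4.40987670e+01, -1.77151537e+01,  6.34584110e-02,
        5.34584722e-02, -3.24676853e-05]), 'position': array([0.25147588, 0.57144451, 0.23264749]), 'tool_rot': array([ 2.05923571e-01,  9.78567550e-01, -9.37716538e-04, -3.93095437e-04]), 'ft_force': array([ 0.13683191, -0.1303093 ,  0.28089094]), 'moment': array([0.00899569, 0.01769652, 0.00475071]), 'grip_force': 0.0, 'grip_width': 0.08709818866156684}
```

View pics/top0.png

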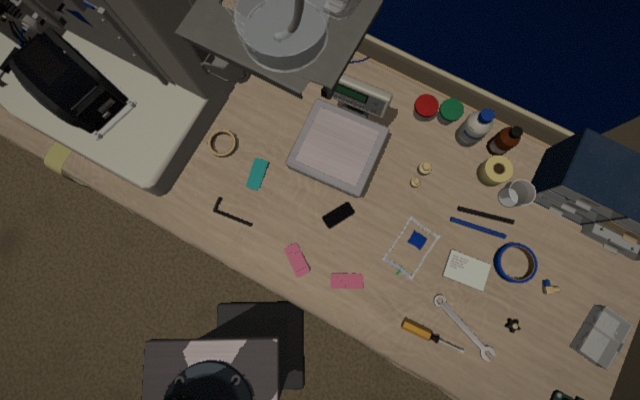

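View pics/scene0.png

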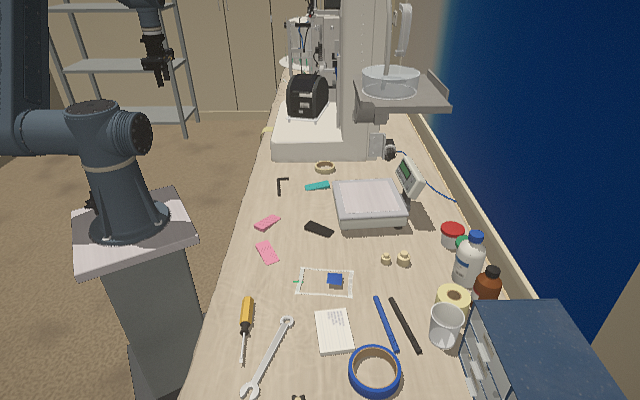

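The top picture shows the scale at about (338,147), tilted, with its display at the upper right. The black wedge is at (338,215), the brass weights at (425,169) and (415,182), and the pouch at (411,247). The scene view agrees.

Run:
```python
import cv2
a=cv2.imread("pics/top0.png")[85:240,265:445]; cv2.imwrite("pics/tc.png",cv2.resize(a,(720,620)[:2] if 0 else None,fx=4.4,fy=3.8706 if 0 else 3.8,interpolation=cv2.INTER_CUBIC) if 0 else cv2.resize(a,None,fx=3.8,fy=3.8,interpolation=cv2.INTER_CUBIC))
a=cv2.imread("pics/scene0.png")[140:280,290:430]; cv2.imwrite("pics/sc.png",cv2.resize(a,None,fx=4,fy=4,interpolation=cv2.INTER_CUBIC))
```

```text
(no output)
```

View pics/tc.png

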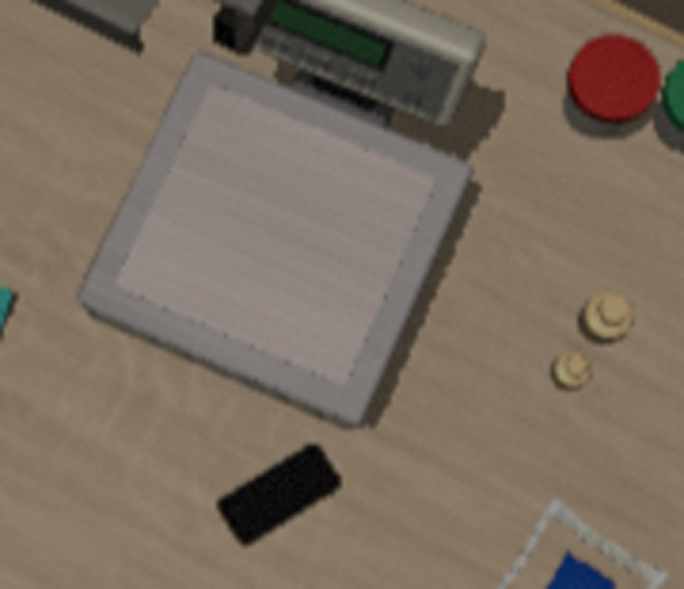

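View pics/sc.png

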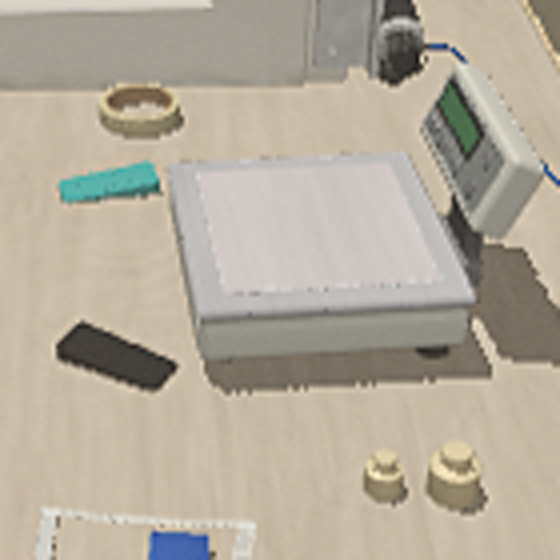

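The crops show the scale's top corners at (82,297), (355,425), (470,170) and (203,57) in the top crop. The wedge outline is (218,503), (247,546), (341,482), (318,445). Next I triangulate these.

```bash
cat > h.py <<'E'
import numpy as np
from rig import robot
C={n:robot.calibration(n) for n in("scene","top")}
def ray(n,p):
    c=C[n]; d=c["R"].T@np.array([(p[0]-c["cx"])/c["fx"],(p[1]-c["cy"])/c["fy"],1]); return -c["R"].T@c["t"],d
def at(n,p,z):
    o,d=ray(n,p); return o+d*(z-o[2])/d[2]
def proj(n,X):
    c=C[n]; x=c["R"]@X+c["t"]; return np.array([c["cx"]+c["fx"]*x[0]/x[2],c["cy"]+c["fy"]*x[1]/x[2]])
def tc(p): return (265+(p[0]+.5)/3.8-.5,85+(p[1]+.5)/3.8-.5)
def sc(p): return (290+(p[0]+.5)/4-.5,140+(p[1]+.5)/4-.5)
E
python3 - <<'E'
from h import *
np.set_printoptions(precision=4,suppress=True)
S=[at("top",tc(p),.061) for p in[(82,297),(355,425),(470,170),(203,57)]]
Ss=[at("scene",sc(p),.061) for p in[(197,320),(472,300),(408,154),(170,166)]]
print("scale top fl fr br bl");print(np.array(S));print("scene: fr br bl fl");print(np.array(Ss))
for i in range(4): print(np.linalg.norm(S[i]-S[i-1]),np.linalg.norm(Ss[i]-Ss[i-1]))
W=[(218,503),(247,546),(341,482),(318,445)]
for z in (0.,.006,.011): print(z,np.array([at("top",tc(p),z)[:2] for p in W]).tolist())
for z in (0.,.006,.011): print("scene",z,np.array([at("scene",sc(p),z)[:2] for p in [(80,322),(57,350),(150,388),(176,367)]]).tolist())
E
```

```text
scale top fl fr br bl
[[ 0.5631 -0.1895  0.061 ]
 [ 0.4757 -0.3599  0.061 ]
 [ 0.6415 -0.4411  0.061 ]
 [ 0.7247 -0.2701  0.061 ]]
scene: fr br bl fl
[[ 0.4715 -0.3681  0.061 ]
 [ 0.6406 -0.4442  0.061 ]
 [ 0.7287 -0.2692  0.061 ]
 [ 0.561  -0.1889  0.061 ]]
0.1806486808721929 0.2003409657921249
0.19152554709742334 0.18541521739541322
0.18460859717434724 0.19590804791176245
0.19016591252978976 0.18591080072629704
0.0 [[0.43652026926904086, -0.27275681670994467], [0.407493213121272, -0.29123095482082606], [0.44859454834528745, -0.3548928532508393], [0.4739252681977252, -0.34052523581819033]]
0.006 [[0.4357555301698312, -0.2727923300799918], [0.4069202293100186, -0.2911444264083665], [0.44775004549568775, -0.3543857687336496], [0.47291342838309813, -0.3401130650464393]]
0.011 [[0.4351182475871565, -0.2728219245550311], [0.4064427428006408, -0.29107231939798356], [0.4470462931210213, -0.35396319830265816], [0.4720702285375757, -0.3397695894033135]]
scene 0.0 [[0.44328148972579456, -0.2564848670610984], [0.4134084177988625, -0.27728502715108916], [0.44760300258155666, -0.34765391578160276], [0.47492509649019016, -0.33716922798058857]]
scene 0.006 [[0.4394949682792808, -0.2637440874387609], [0.409899754797525, -0.28435077897097627], [0.44377628544154846, -0.35406514536047373], [0.4708442483203709, -0.34367797880058504]]
scene 0.011 [[0.43633953374051937, -0.2697934377534795], [0.406975868963077, -0.29023890548754894], [0.4405873544915416, -0.35940783667619947], [0.46744354151218825, -0.34910193781724885]]
```

```bash
cat >> h.py <<'E'
from scipy.spatial.transform import Rotation as Ro
def rows(tip,xdir,tilt):
    """shift (tool axes, units of 4cm) and turn (units of 4deg) to put the tip centre at `tip`;
    tool -x horizontally along angle xdir(deg), tilted by tilt deg"""
    o=robot.get_obs(); R0=Ro.from_quat(o["tool_rot"]); a=np.radians(xdir)
    x=-np.array([np.cos(a),np.sin(a),0]); z=np.array([0,0,-1.]); y=np.cross(z,x)
    R1=Ro.from_matrix(np.c_[x,y,z])*Ro.from_rotvec([0,-np.radians(tilt),0])
    p=np.array(tip)-R1.apply([0,0,robot.tip_reach])
    d=R0.inv().apply(p-o["position"])/.04; r=np.degrees((R0.inv()*R1).as_rotvec())/4
    print("tip now",o["position"]+R0.apply([0,0,robot.tip_reach]),"t",o["time"],"f",o["ft_force"],"w",o["grip_width"])
    print("shift",d.round(3),"turn",r.round(3)); return d,r
E
python3 - <<'E'
from h import *
np.set_printoptions(precision=4,suppress=True)
for p in[(150,190),(205,100),(22,110)]: print(p,[at("top",p,z)[:2] for z in(0,.1)])
for n,p,z in[("w0",(608,317),.03),("w1",(571,370),.02)]: print(n,at("top",tc(p),z))
print("pouch",[at("top",p,.01)[:2] for p in[(411,217),(439,237),(411,278),(383,254)]])
print("hexkey",[at("top",p,.0)[:2] for p in[(251,224),(218,199)]],"pinks",[at("top",p,.0)[:2] for p in[(298,260),(347,281)]])
rows([.425,-.29,.10],-58.5,0)
E
```

```text
(150, 190) [array([0.5172, 0.1685]), array([0.4956, 0.1193])]
(205, 100) [array([0.7615, 0.0352]), array([0.713 , 0.0007])]
(22, 110) [array([0.7469, 0.5305]), array([0.7   , 0.4415])]
w0 [ 0.5493 -0.5316  0.03  ]
w1 [ 0.5165 -0.5075  0.02  ]
pouch [array([ 0.4299, -0.4942]), array([ 0.3788, -0.5595]), array([ 0.2819, -0.4841]), array([ 0.3406, -0.4198])]
hexkey [array([ 0.4231, -0.0934]), array([ 0.4893, -0.008 ])] pinks [array([ 0.331 , -0.2109]), array([ 0.2778, -0.3301])]
tip now [0.2515 0.5714 0.2216] t 0.1 f [ 0.1368 -0.1303  0.2809] w 0.08709818866156684
shift [-12.651 -17.955   3.072] turn [-0.029  0.003  8.683]
```

Request:
jog_arm --motion '[-0.8, -0.84, 0, 0, 0, 0, -0.4, -0.81, -0.84, 0, 0, 0, 0, -0.4, -0.81, -0.84, 0, 0, 0, 0, -0.4, -0.81, -0.84, 0, 0, 0, 0, -0.4, -0.81, -0.84, 0, 0, 0, 0, -0.4, -0.81, -0.84, 0, 0, 0, 0, -0.4, -0.81, -0.84, 0, 0, 0, 0, -0.4, -0.81, -0.84, 0, 0, 0, 0, -0.4]'

```text
time: 1.1
position: [0.3806, 0.2202, 0.2334]
tool_rot: [0.206, 0.979, -0.0, -0.0]
ft_force: [0.6, -0.2, -0.4]
grip_width: 0.0606
grip_force: 0.0
```

Request:
jog_arm --motion '[-0.53, -0.96, 0, 0, 0, 0, -0.4, -0.53, -0.96, 0, 0, 0, 0, -0.4, -0.53, -0.96, 0, 0, 0, 0, -0.4, -0.53, -0.96, 0, 0, 0, 0, -0.4, -0.53, -0.96, 0, 0, 0, 0, -0.4, 0, 0, 0, 0, 0, 0.8, -0.4, 0, 0, 0, 0, 0, 0.8, -0.4]'

```text
time: 1.98
position: [0.3998, 0.0025, 0.2333]
tool_rot: [0.262, 0.965, 0.0, -0.0]
ft_force: [-0.4, 0.4, -0.2]
grip_width: 0.0611
grip_force: 0.0
```

```bash
python3 -c "
from h import *
rows([.425,-.29,.10],-58.5,20)"
```

```text
tip now [0.39978364 0.00247291 0.22232998] t 1.975 f [-0.37576874  0.4440153  -0.19702062] w 0.061093210772203435
shift [-4.163 -5.943  3.073] turn [ 1.222 -4.909  6.954]
```

Request:
jog_arm --motion '[-0.6, -0.85, 0.3, 0, 0, 0, -0.4, -0.6, -0.85, 0.3, 0, 0, 0, -0.4, -0.6, -0.85, 0.3, 0, 0, 0, -0.4, -0.6, -0.85, 0.3, 0, 0, 0, -0.4, -0.6, -0.85, 0.3, 0, 0, 0, -0.4, -0.6, -0.85, 0.3, 0, 0, 0, -0.4, -0.56, -0.84, 0.3, 0, 0, 0, -0.4]'

```text
time: 2.85
position: [0.4244, -0.2872, 0.1489]
tool_rot: [0.26, 0.966, 0.0, -0.0]
ft_force: [0.3, 0.6, 0.3]
grip_width: 0.0613
grip_force: 0.0
```

Request:
jog_arm --motion '[0, 0, 0, 0.12, -0.49, 0.7, -0.4, 0, 0, 0, 0.12, -0.49, 0.7, -0.4, 0, 0, 0, 0.12, -0.49, 0.7, -0.4, 0, 0, 0, 0.12, -0.49, 0.7, -0.4, 0, 0, 0, 0.12, -0.49, 0.7, -0.4, 0, 0, 0, 0.12, -0.49, 0.7, -0.4, 0, 0, 0, 0.12, -0.49, 0.7, -0.4, 0, 0, 0, 0.12, -0.49, 0.7, -0.4, 0, 0, 0, 0.12, -0.49, 0.7, -0.4, 0, 0, 0, 0.12, -0.49, 0.7, -0.4]'

```text
time: 4.1
position: [0.4243, -0.2856, 0.1494]
tool_rot: [0.482, 0.859, -0.084, 0.152]
ft_force: [0.1, 0.2, 0.4]
grip_width: 0.0608
grip_force: 0.0
```

```bash
python3 -c "
from h import *
rows([.427,-.292,.04],-58.5,20)
rows([.427,-.292,.005],-58.5,20)"
```

```text
tip now [ 0.42628127 -0.2888278   0.13905887] t 4.1 f [0.08435343 0.19871077 0.40755779] w 0.060761147362357985
shift [ 0.775 -0.032  2.353] turn [ 0.033  0.001 -0.021]
tip now [ 0.42628127 -0.2888278   0.13905887] t 4.1 f [0.08435343 0.19871077 0.40755779] w 0.060761147362357985
shift [ 1.074 -0.034  3.176] turn [ 0.033  0.001 -0.021]
```

Request:
jog_arm --motion '[0.26, -0.01, 0.78, 0, 0, 0, -0.4, 0.26, -0.01, 0.78, 0, 0, 0, -0.4, 0.26, -0.01, 0.78, 0, 0, 0, -0.4]'

```text
time: 4.47
position: [0.4235, -0.2902, 0.0648]
tool_rot: [0.482, 0.859, -0.088, 0.151]
ft_force: [-0.4, -0.3, 0.0]
grip_width: 0.061
grip_force: 0.0
```

Run:
```python
import cv2
from h import *
rows([.427,-.292,.005],-58.5,20)
a=robot.camera("top")[130:260,270:430]; b=robot.camera("scene")[150:280,270:430]
cv2.imwrite("pics/p1.png",cv2.resize(cv2.vconcat([a,b]),None,fx=2.3,fy=2.3,interpolation=cv2.INTER_CUBIC));
```

```text
tip now [ 0.42542555 -0.29346337  0.05449208] t 4.475 f [-0.41401716 -0.26263241  0.01265837] w 0.06096049554197167
shift [0.435 0.057 1.158] turn [-0.078  0.03  -0.005]
```

View pics/p1.png

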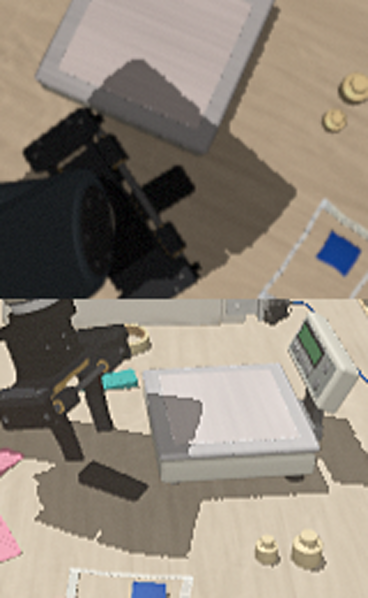

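The fingers straddle the wedge's thick end and the body clears the scale. I descend in two parts.

Request:
jog_arm --motion '[0.14, 0.02, 0.38, 0, 0, 0, -0.4, 0.14, 0.02, 0.38, 0, 0, 0, -0.4, 0, 0, 0, 0, 0, 0, -0.4, 0, 0, 0, 0, 0, 0, -0.4]'

```text
time: 5.08
position: [0.4256, -0.2913, 0.0412]
tool_rot: [0.482, 0.858, -0.089, 0.152]
ft_force: [0.1, -0.3, -0.1]
grip_width: 0.0606
grip_force: 0.0
```

```bash
python3 -c "
from h import *
rows([.427,-.292,.0055],-58.5,20)"
```

```text
tip now [ 0.42749467 -0.29456202  0.03084525] t 5.075 f [ 0.12625754 -0.29669563 -0.07745017] w 0.060620111771992245
shift [0.276 0.025 0.573] turn [-0.104  0.077 -0.012]
```

Request:
jog_arm --motion '[0.07, 0.01, 0.16, 0, 0, 0, -0.4, 0.07, 0.01, 0.16, 0, 0, 0, -0.4, 0.07, 0, 0.15, 0, 0, 0, -0.4, 0, 0, 0, 0, 0, 0, -0.4]'

```text
time: 5.58
position: [0.4301, -0.2919, 0.0255]
tool_rot: [0.482, 0.859, -0.088, 0.146]
ft_force: [0.9, 0.2, -0.3]
grip_width: 0.0607
grip_force: 0.0
```

```bash
python3 -c "
from h import *
rows([.427,-.292,.0055],-58.5,20)"
```

```text
tip now [ 0.43197977 -0.29508006  0.01513408] t 5.575 f [ 0.93567964  0.19989997 -0.25822769] w 0.06070920833056596
shift [ 0.206 -0.067  0.184] turn [-0.146 -0.097 -0.005]
```

```bash
python3 -c "
from h import *
o=robot.get_obs();print(o['q'].round(3),o['joint_velocities'].round(3),o['moment'].round(2))"
```

```text
[-0.755  0.736  2.063 -1.429  0.099  0.109] [-0.001 -0.005  0.01  -0.008  0.001  0.006] [ 0.13  0.18 -0.01]
```

Request:
jog_arm --motion '[0, 0, -0.3, 0, 0.6, 0, -0.4, 0, 0, -0.3, 0, 0.6, 0, -0.4, 0, 0, 0, 0, 0.6, 0, -0.4, 0, 0, 0, 0, 0.6, 0, -0.4, 0, 0, 0, 0, 0, 0, -0.4]'

```text
time: 6.2
position: [0.4254, -0.2954, 0.0362]
tool_rot: [0.489, 0.864, -0.072, 0.099]
ft_force: [-0.2, 0.3, -1.1]
grip_width: 0.0611
grip_force: 0.0
```

```bash
python3 -c "
from h import *
rows([.427,-.292,.005],-58.5,10);print(robot.get_obs()['q'].round(3))"
```

```text
tip now [ 0.42651352 -0.29785118  0.0255563 ] t 6.2 f [-0.15046192  0.29440608 -1.13622216] w 0.06108622776828492
shift [0.221 0.091 0.468] turn [-0.43   1.008 -0.096]
[-0.771  0.699  1.997 -0.397  0.233 -0.935]
```

Request:
jog_arm --motion '[0.05, 0.03, 0, -0.2, 0.5, -0.05, -0.4, 0.05, 0.03, 0, -0.2, 0.5, -0.05, -0.4, 0, 0, 0, 0, 0, 0, -0.4]'

```text
time: 6.58
position: [0.4246, -0.2903, 0.0349]
tool_rot: [0.487, 0.869, -0.044, 0.075]
ft_force: [0.4, 0.3, -0.3]
grip_width: 0.0607
grip_force: 0.0
```

```bash
python3 -c "
from h import *
rows([.427,-.292,.005],-58.5,10);print(robot.get_obs()['q'].round(3))"
```

```text
tip now [ 0.42554232 -0.29198509  0.02402879] t 6.575 f [ 0.4069222   0.26868189 -0.32192192] w 0.0606938167330767
shift [0.063 0.032 0.472] turn [-0.049 -0.008  0.012]
[-0.792  0.696  1.969 -0.14   0.311 -1.213]
```

Request:
jog_arm --motion '[0.02, 0.01, 0.16, 0, 0, 0, -0.4, 0.02, 0.01, 0.16, 0, 0, 0, -0.4, 0.02, 0.01, 0.15, 0, 0, 0, -0.4, 0, 0, 0, 0, 0, 0, -0.4]'

```text
time: 7.08
position: [0.426, -0.2897, 0.0151]
tool_rot: [0.486, 0.87, -0.043, 0.074]
ft_force: [-0.8, -1.3, 0.3]
grip_width: 0.0609
grip_force: 0.0
```

```bash
python3 -c "
from h import *
rows([.427,-.292,.005],-58.5,10)"
```

```text
tip now [ 0.42691159 -0.29136577  0.00429905] t 7.075 f [-0.79073663 -1.33897095  0.30809744] w 0.06085600014535807
shift [-0.017 -0.007 -0.015] turn [-0.043 -0.041  0.028]
```

Spot on. Closing gently.

Request:
jog_arm --motion '[0, 0, 0, 0, 0, 0, 0.3, 0, 0, 0, 0, 0, 0, 0.3, 0, 0, 0, 0, 0, 0, 0.3, 0, 0, 0, 0, 0, 0, 0.3]' --grip_force 5

```text
time: 7.58
position: [0.4263, -0.2902, 0.0161]
tool_rot: [0.486, 0.87, -0.043, 0.075]
ft_force: [-0.7, 0.1, 1.6]
grip_width: 0.0362
grip_force: 5.0
```

Run:
```python
import cv2
from h import *
rows([.427,-.292,.005],-58.5,10)
cv2.imwrite("pics/sg.png",cv2.resize(robot.camera("scene")[160:270,270:430],None,fx=4.5,fy=4.5,interpolation=cv2.INTER_CUBIC));
```

```text
tip now [ 0.42730388 -0.29188015  0.00525875] t 7.575 f [-0.73827958  0.09171539  1.62535279] w 0.03624110691141516
shift [ 0.003 -0.009  0.006] turn [-0.036 -0.016  0.021]
```

View pics/sg.png

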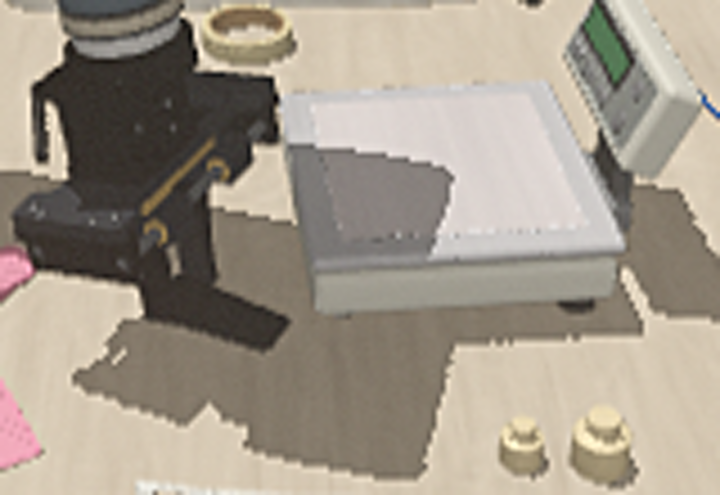

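Gripped at 36.2 mm, which is the wedge's width. A dark bit, probably the bare foot, shows at crop (345,312).

Run:
```python
from h import *
np.set_printoptions(precision=4,suppress=True)
f=lambda p:(270+(p[0]+.5)/4.5-.5,160+(p[1]+.5)/4.5-.5)
xa=np.array([np.cos(np.radians(-26)),np.sin(np.radians(-26))]); ya=np.array([-xa[1],xa[0]]); c=np.array([.601,-.316])
for n,p,z in[("bare",(345,314),.007),("rear",(578,305),.005),("housing fr bottom",(317,312),.016),("housing br bottom",(612,297),.016)]:
    X=at("scene",f(p),z)[:2]; print(n,X,(X-c)@xa,(X-c)@ya)
for z,y in((.061,0),):
  for sx in(-1,1):
    for sy in(1,-1):
      P=c+xa*.093*sx+ya*.098*sy; print(sx,sy,P,proj("top",np.r_[P,.061]))
rows([.428,-.292,.005],-26,10)
```

```text
bare [ 0.5047 -0.3553] -0.069274097440639 -0.07753533512872839
rear [ 0.6347 -0.4204] 0.07608656814066211 -0.07901122936027152
housing fr bottom [ 0.4847 -0.3545] -0.08764816613872514 -0.08557780564387021
housing br bottom [ 0.6475 -0.4355] 0.09419290072777395 -0.08702427545610565
-1 1 [ 0.5604 -0.1871] [285.2653 163.8956]
-1 -1 [ 0.4745 -0.3633] [359.5104 196.9723]
1 1 [ 0.7275 -0.2687] [317.448   98.5916]
1 -1 [ 0.6416 -0.4449] [389.8241 129.2859]
tip now [ 0.4273 -0.2919  0.0053] t 7.625 f [0.1119 0.5752 1.0464] w 0.03576171309518482
shift [-0.018 -0.013  0.01 ] turn [-1.442 -0.027 -7.98 ]
```

Request:
jog_arm --motion '[0, 0, 0, -0.14, 0, -0.8, 0.3, 0, 0, 0, -0.14, 0, -0.8, 0.3, 0, 0, 0, -0.14, 0, -0.8, 0.3, 0, 0, 0, -0.14, 0, -0.8, 0.3, 0, 0, 0, -0.15, 0, -0.8, 0.3]'

```text
time: 8.25
position: [0.4263, -0.2903, 0.0161]
tool_rot: [0.358, 0.93, -0.032, 0.08]
ft_force: [0.2, 0.5, 1.1]
grip_width: 0.0358
grip_force: 5.0
```

```bash
python3 -c "
from h import *
rows([.428,-.292,.005],-26,10)"
```

```text
tip now [ 0.42773027 -0.29159033  0.00528192] t 8.25 f [0.15562434 0.54455222 1.0548856 ] w 0.03581171893434826
shift [-0.012 -0.017  0.009] turn [-0.723 -0.029 -3.953]
```

Request:
jog_arm --motion '[0, 0, 0, -0.14, 0, -0.8, 0.3, 0, 0, 0, -0.14, 0, -0.8, 0.3, 0, 0, 0, -0.14, 0, -0.8, 0.3, 0, 0, 0, -0.15, 0, -0.8, 0.3, 0, 0, 0, -0.14, 0, -0.75, 0.3, 0, 0, 0, 0, 0, 0, 0.3]'

```text
time: 9.0
position: [0.4263, -0.2904, 0.0161]
tool_rot: [0.226, 0.97, -0.02, 0.084]
ft_force: [-0.8, -0.3, 0.8]
grip_width: 0.0358
grip_force: 5.0
```

```bash
python3 -c "
from h import *
rows([.4304,-.319,.005],-26,10)"
```

```text
tip now [ 0.42799458 -0.29126167  0.00527705] t 9.0 f [-0.7836896  -0.28266817  0.78900649] w 0.0357501033213076
shift [-0.353 -0.596  0.069] turn [-0.016 -0.031 -0.045]
```

Request:
jog_arm --motion '[-0.07, -0.12, 0.013, 0, 0, 0, 0.3, -0.07, -0.12, 0.013, 0, 0, 0, 0.3, -0.07, -0.12, 0.013, 0, 0, 0, 0.3, -0.07, -0.12, 0.013, 0, 0, 0, 0.3, -0.07, -0.12, 0.013, 0, 0, 0, 0.3, 0, 0, 0, 0, 0, 0, 0.3]'

```text
time: 9.75
position: [0.4282, -0.3177, 0.016]
tool_rot: [0.225, 0.971, -0.019, 0.083]
ft_force: [-1.5, 0.8, 3.9]
grip_width: 0.0358
grip_force: 5.0
```

Run:
```python
import cv2
from h import *
rows([.4304,-.319,.005],-26,10)
a=robot.camera("top")[130:250,290:420]; b=robot.camera("scene")[170:260,300:430]
cv2.imwrite("pics/p3.png",cv2.resize(cv2.vconcat([a,b]),None,fx=2.8,fy=2.8,interpolation=cv2.INTER_CUBIC));
```

```text
tip now [ 0.42991115 -0.31857139  0.00511102] t 9.75 f [-1.54867371  0.8023139   3.93141385] w 0.03578922570438849
shift [-0.014 -0.004  0.005] turn [-0.005 -0.049 -0.036]
```

View pics/p3.png

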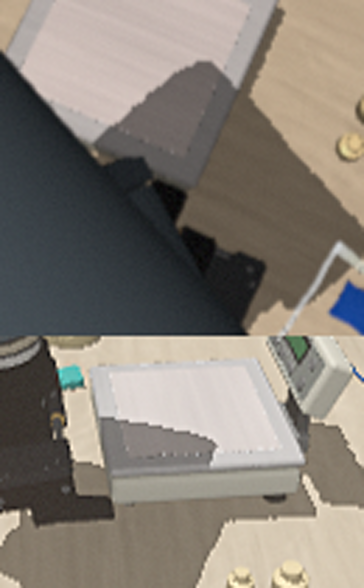

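Request:
jog_arm --motion '[-0.1, 0, 0.016, 0, 0, 0, 0.3, -0.1, 0, 0.016, 0, 0, 0, 0.3, -0.1, 0, 0.016, 0, 0, 0, 0.3, -0.1, 0, 0.016, 0, 0, 0, 0.3, -0.1, 0, 0.016, 0, 0, 0, 0.3, 0, 0, 0, 0, 0, 0, 0.3]'

```text
time: 10.6
position: [0.4473, -0.3275, 0.016]
tool_rot: [0.225, 0.971, -0.02, 0.084]
ft_force: [0.7, 0.9, 0.4]
grip_width: 0.0355
grip_force: 5.0
```

```bash
python3 -c "
from h import *
rows([.4304+.018,-.319-.0088,.005],-26,10)"
```

```text
tip now [ 0.4490015  -0.32831677  0.00511601] t 10.6 f [0.70000008 0.90496391 0.35469171] w 0.035489831397854055
shift [ 0.02   0.005 -0.   ] turn [-0.018 -0.024 -0.027]
```

Request:
jog_arm --motion '[-0.06, 0, 0.01, 0, 0, 0, 0.3, -0.06, 0, 0.01, 0, 0, 0, 0.3, -0.06, 0, 0.01, 0, 0, 0, 0.3, 0, 0, 0, 0, 0, 0, 0.3]'

```text
time: 11.1
position: [0.4535, -0.3303, 0.0161]
tool_rot: [0.225, 0.971, -0.02, 0.084]
ft_force: [-0.3, -0.6, -1.1]
grip_width: 0.036
grip_force: 5.0
```

Request:
jog_arm --motion '[-0.06, 0, 0.01, 0, 0, 0, 0.3, -0.06, 0, 0.01, 0, 0, 0, 0.3, 0, 0, 0, 0, 0, 0, 0.3]'

```text
time: 11.48
position: [0.4579, -0.3325, 0.0162]
tool_rot: [0.225, 0.971, -0.02, 0.084]
ft_force: [-0.5, -0.1, -0.2]
grip_width: 0.0358
grip_force: 5.0
```

Request:
jog_arm --motion '[-0.06, 0, 0.01, 0, 0, 0, 0.3, -0.06, 0, 0.01, 0, 0, 0, 0.3, 0, 0, 0, 0, 0, 0, 0.3]'

```text
time: 11.85
position: [0.4622, -0.3345, 0.0161]
tool_rot: [0.225, 0.971, -0.02, 0.084]
ft_force: [0.7, -0.8, -1.3]
grip_width: 0.0357
grip_force: 5.0
```

Request:
jog_arm --motion '[-0.05, 0, 0.009, 0, 0, 0, 0.3, -0.05, 0, 0.009, 0, 0, 0, 0.3, 0, 0, 0, 0, 0, 0, 0.3]'

```text
time: 12.22
position: [0.4652, -0.3356, 0.0159]
tool_rot: [0.225, 0.971, -0.019, 0.083]
ft_force: [-1.4, 0.1, -0.6]
grip_width: 0.0363
grip_force: 5.0
```

Request:
jog_arm --motion '[-0.05, 0, 0.009, 0, 0, 0, 0.3, -0.05, 0, 0.009, 0, 0, 0, 0.3, 0, 0, 0, 0, 0, 0, 0.3]'

```text
time: 12.6
position: [0.4671, -0.336, 0.0156]
tool_rot: [0.225, 0.971, -0.018, 0.081]
ft_force: [-5.1, 1.3, 2.0]
grip_width: 0.0358
grip_force: 5.0
```

Run:
```python
from h import *
rows([.5023-.04*.899,-.3541+.04*.438,.005],-26,10)
import cv2
a=robot.camera("top")[130:250,290:420]; b=robot.camera("scene")[170:260,300:430]
cv2.imwrite("pics/p4.png",cv2.resize(cv2.vconcat([a,b]),None,fx=2.8,fy=2.8,interpolation=cv2.INTER_CUBIC));
```

```text
tip now [ 0.46874428 -0.3367571   0.00470733] t 12.6 f [-5.10035266  1.26700172  1.95806474] w 0.03584007336009789
shift [ 0.056 -0.022 -0.016] turn [ 0.022 -0.121 -0.027]
```

View pics/p4.png

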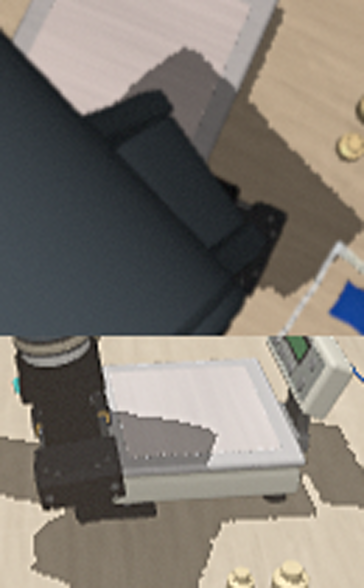

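Request:
jog_arm --motion '[-0.04, 0, 0.005, 0, 0, 0, 0.3, 0, 0, 0, 0, 0, 0, 0.3, 0, 0, 0, 0, 0, 0, 0.3]'

```text
time: 13.08
position: [0.4681, -0.3364, 0.0154]
tool_rot: [0.225, 0.971, -0.018, 0.081]
ft_force: [-7.4, 1.3, 0.7]
grip_width: 0.0361
grip_force: 5.0
```

Request:
jog_arm --motion '[0.05, 0, -0.008, 0, 0, 0, -0.1, 0, 0, 0, 0, 0, 0, -0.1, 0, 0, 0, 0, 0, 0, -0.1, 0, 0, 0, 0, 0, 0, -0.1]'

```text
time: 13.58
position: [0.4693, -0.3381, 0.0163]
tool_rot: [0.225, 0.97, -0.02, 0.084]
ft_force: [-0.3, 0.1, 0.6]
grip_width: 0.048
grip_force: 0.0
```

```bash
python3 -c "
from h import *
rows([.5023-.1*.899,-.3541+.1*.438,.005],-26,10)"
```

```text
tip now [ 0.47100265 -0.33895905  0.00548159] t 13.575 f [-0.32696166  0.08444826  0.60914657] w 0.04802968671276307
shift [ 1.609 -0.002 -0.269] turn [-0.016 -0.025 -0.029]
```

Request:
jog_arm --motion '[0.4, 0, -0.07, 0, 0, 0, -0.1, 0.4, 0, -0.07, 0, 0, 0, -0.1, 0.4, 0, -0.07, 0, 0, 0, -0.1, 0.4, 0, -0.07, 0, 0, 0, -0.1, 0, 0, 0, 0, 0, 0, -0.1, -0.1, 0, -0.6, 0, 0, 0, 1, -0.1, 0, -0.6, 0, 0, 0, 1, -0.1, 0, -0.6, 0, 0.8, 0, 1, -0.1, 0, -0.6, 0, 0.8, 0, 1, 0, 0, 0, 0, 0.9, 0, 1, 0, 0, 0, 0, 0, 0, 1]'

```text
time: 14.95
position: [0.4131, -0.311, 0.1142]
tool_rot: [0.226, 0.974, -0.001, 0.0]
ft_force: [-0.3, 1.7, 0.3]
grip_width: 0.0021
grip_force: 0.0
```

Run:
```python
from h import *
rows([.5023,-.3541,.075],-26,0)
import cv2
a=robot.camera("top")[130:250,290:420]; b=robot.camera("scene")[170:260,300:430]
cv2.imwrite("pics/p5.png",cv2.resize(cv2.vconcat([a,b]),None,fx=2.8,fy=2.8,interpolation=cv2.INTER_CUBIC));
```

```text
tip now [ 0.41312816 -0.31099855  0.10324639] t 14.95 f [-0.32684023  1.70785778  0.34824107] w 0.00210886475032366
shift [-2.475  0.013  0.71 ] turn [-0.032  0.02  -0.019]
```

View pics/p5.png

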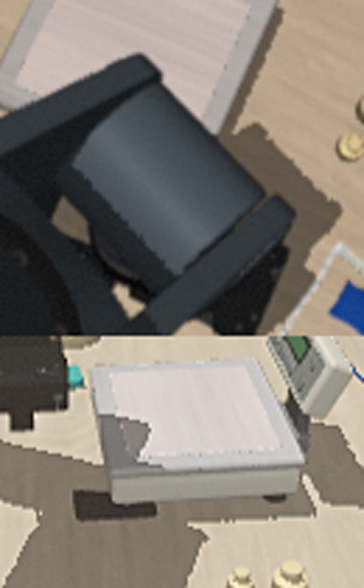

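The wedge stays lodged under the front right corner, at (115,503) in the lower half. Next I go over the corner.

Request:
jog_arm --motion '[-0.62, 0, 0, 0, 0, 0, 1, -0.62, 0, 0, 0, 0, 0, 1, -0.62, 0, 0, 0, 0, 0, 1, -0.62, 0, 0, 0, 0, 0, 1, 0, 0, 0.35, 0, 0, 0, 1, 0, 0, 0.35, 0, 0, 0, 1, 0, 0, 0, 0, 0, 0, 1]'

```text
time: 15.92
position: [0.4977, -0.3511, 0.0829]
tool_rot: [0.226, 0.974, 0.002, -0.004]
ft_force: [-0.7, 1.6, 0.4]
grip_width: 0.0005
grip_force: 0.0
```

Request:
jog_arm --motion '[0, 0, 0.1, 0, 0, 0, 1, 0, 0, 0.1, 0, 0, 0, 1, 0, 0, 0.05, 0, 0, 0, 1, 0, 0, 0, 0, 0, 0, 1]'

```text
time: 16.42
position: [0.5002, -0.3531, 0.0753]
tool_rot: [0.226, 0.974, 0.0, -0.001]
ft_force: [-0.1, 1.0, 0.1]
grip_width: 0.0006
grip_force: 0.0
```

Tip now at about 64 mm. Small steps from here.

Request:
jog_arm --motion '[0, 0, 0.04, 0, 0, 0, 1, 0, 0, 0.03, 0, 0, 0, 1, 0, 0, 0, 0, 0, 0, 1]'

```text
time: 16.8
position: [0.5002, -0.3531, 0.0725]
tool_rot: [0.226, 0.974, 0.0, -0.001]
ft_force: [0.8, 0.8, -0.4]
grip_width: 0.0006
grip_force: 0.1
```

Request:
jog_arm --motion '[0, 0, 0.03, 0, 0, 0, 1, 0, 0, 0, 0, 0, 0, 1, 0, 0, 0, 0, 0, 0, 1]'

```text
time: 17.18
position: [0.5002, -0.3532, 0.0724]
tool_rot: [0.226, 0.974, -0.0, -0.001]
ft_force: [-2.0, 1.3, 7.3]
grip_width: 0.0005
grip_force: 3.4
```

Request:
jog_arm --motion '[0, 0, 0.02, 0, 0, 0, 1, 0, 0, 0, 0, 0, 0, 1, 0, 0, 0, 0, 0, 0, 1, 0, 0, 0, 0, 0, 0, 1, 0, 0, 0, 0, 0, 0, 1]'

```text
time: 17.8
position: [0.5002, -0.3532, 0.0724]
tool_rot: [0.226, 0.974, -0.0, -0.001]
ft_force: [-1.9, 2.1, 9.9]
grip_width: 0.0007
grip_force: 5.4
```

Run:
```python
from h import *
rows([.5023,-.3541,.061],-26,0)
import cv2
a=robot.camera("top")[85:240,265:445]; b=robot.camera("scene")[140:280,290:430]
cv2.imwrite("pics/e.png",cv2.resize(b,None,fx=4,fy=4,interpolation=cv2.INTER_CUBIC))
o=robot.get_obs();print(o["ft_force"],o["position"],o["time"])
```

```text
tip now [ 0.50021968 -0.35317375  0.06137151] t 17.8 f [-1.90992314  2.14083524  9.8584775 ] w 0.0006580639724882164
shift [-0.056  0.002  0.009] turn [-0.011 -0.029 -0.029]
[-1.62360824  2.09563845 10.60347531] [ 0.50021125 -0.35318158  0.07235461] 17.9
```

View pics/e.png

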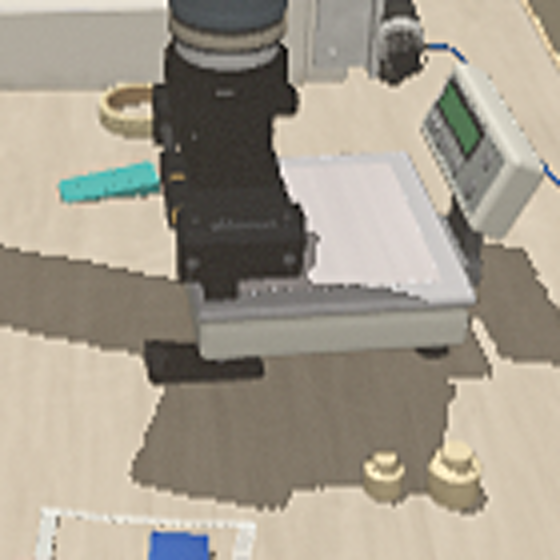

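The press is firm, with no sinking between 7 and 10 N. I check the level by touching the platter near the front left foot at the same height.

Request:
jog_arm --motion '[0, 0, -0.2, 0, 0, 0, 1, 0, 0.8, 0, 0, 0, 0, 1, 0, 0.8, 0, 0, 0, 0, 1, 0, 0.8, 0, 0, 0, 0, 1, 0, 0.8, 0, 0, 0, 0, 1, 0, 0, 0.08, 0, 0, 0, 1, 0, 0, 0.06, 0, 0, 0, 1, 0, 0, 0, 0, 0, 0, 1]'

```text
time: 18.9
position: [0.5562, -0.2392, 0.0726]
tool_rot: [0.227, 0.974, 0.0, -0.001]
ft_force: [-0.4, -0.7, 0.4]
grip_width: 0.0006
grip_force: 0.0
```

Request:
jog_arm --motion '[0, 0, 0.04, 0, 0, 0, 1, 0, 0, 0, 0, 0, 0, 1, 0, 0, 0, 0, 0, 0, 1]'

```text
time: 19.27
position: [0.5562, -0.2393, 0.0724]
tool_rot: [0.227, 0.974, -0.0, -0.001]
ft_force: [-1.3, 1.1, 6.8]
grip_width: 0.0002
grip_force: 3.6
```

Request:
jog_arm --motion '[0, 0, 0.03, 0, 0, 0, 1, 0, 0, 0, 0, 0, 0, 1, 0, 0, 0, 0, 0, 0, 1]'

```text
time: 19.65
position: [0.5562, -0.2393, 0.0724]
tool_rot: [0.227, 0.974, -0.0, -0.001]
ft_force: [-4.0, 1.9, 13.7]
grip_width: 0.0004
grip_force: 6.9
```

```bash
python3 -c "
from h import *
rows([.5023,-.3541,.061],-26,0);print(robot.get_obs()['position'])"
```

```text
tip now [ 0.55622322 -0.23927553  0.06136117] t 19.65 f [-4.0355767   1.85400555 13.68560459] w 0.0004213105485453959
shift [-0.057 -3.171  0.012] turn [-0.013 -0.026 -0.047]
[ 0.55624529 -0.23927501  0.07236114]
```

The heights agree to 0.02 mm, so the scale is level. Back to the loose corner for the final press.

Request:
jog_arm --motion '[0, 0, -0.23, 0, 0, 0, 1, -0.01, -0.8, 0, 0, 0, 0, 1, -0.01, -0.8, 0, 0, 0, 0, 1, -0.01, -0.8, 0, 0, 0, 0, 1, -0.01, -0.78, 0, 0, 0, 0, 1, 0, 0, 0.08, 0, 0, 0, 1, 0, 0, 0.06, 0, 0, 0, 1, 0, 0, 0, 0, 0, 0, 1]'

```text
time: 20.65
position: [0.5019, -0.3519, 0.0732]
tool_rot: [0.226, 0.974, 0.001, -0.002]
ft_force: [-0.5, 0.4, 0.1]
grip_width: 0.0
grip_force: 0.0
```

Request:
jog_arm --motion '[0, 0, 0.04, 0, 0, 0, 1, 0, 0, 0, 0, 0, 0, 1, 0, 0, 0, 0, 0, 0, 1]'

```text
time: 21.02
position: [0.5023, -0.3522, 0.0724]
tool_rot: [0.226, 0.974, 0.001, -0.001]
ft_force: [0.4, 2.6, 4.2]
grip_width: 0.0003
grip_force: 2.2
```

Request:
jog_arm --motion '[0, 0, 0.025, 0, 0, 0, 1, 0, 0, 0, 0, 0, 0, 1, 0, 0, 0, 0, 0, 0, 1, 0, 0, 0, 0, 0, 0, 1]'

```text
time: 21.52
position: [0.5023, -0.3522, 0.0724]
tool_rot: [0.226, 0.974, 0.001, -0.001]
ft_force: [-0.1, 4.3, 9.0]
grip_width: 0.0004
grip_force: 4.9
```

Request:
jog_arm --motion '[0, 0, 0.012, 0, 0, 0, 1, 0, 0, 0, 0, 0, 0, 1, 0, 0, 0, 0, 0, 0, 1, 0, 0, 0, 0, 0, 0, 1]'

```text
time: 22.02
position: [0.5023, -0.3522, 0.0723]
tool_rot: [0.226, 0.974, 0.001, -0.001]
ft_force: [-1.1, 4.3, 12.0]
grip_width: 0.0005
grip_force: 6.1
```

```bash
python3 -c "
from h import *
o=robot.get_obs();print(o['ft_force'],o['position'])
if 6<o['ft_force'][2]<18: print(robot.hand_in())"
```

```text
[-1.08140951  4.27899055 12.03361793] [ 0.50231178 -0.35223284  0.07228975]
the job is handed in; nothing more can be done
None
```

I slid the wedge under the bare foot until it was snug, and handed the job in at about 22 s with the fingers pressing about 12 N over that corner; the scale held firm and read level (corner heights within 0.1 mm), but no verdict was returned.

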